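Unclip a loaded headspace-vial rack from its dock and hold it level

ROBOT

A 6-joint arm with a two-finger parallel gripper is mounted at the origin on the work surface. World frame = base frame: x ahead of the robot, y to its left, z up, the work surface at z = 0. Lengths are in m, angles in rad, forces in N, time in s.
With the tool pointing down it reaches from about 0.25 to 0.775 m from the base axis. Payload 4 kg.
Tool frame: the origin (TCP) lies at the very end of the fingers, on their centre line; the grasp point (between the pads) lies 19 mm behind it; z points along the fingers, y is the line along which they close (so a half turn about z gives the same grasp; the last joint's range is limited). The gripper opens to 94 mm and grips with 3 to 60 N. Pads are 16 mm wide; open, the fingers measure 119 mm over their backs; the gripper's body (75 mm by 177 mm) begins 78 mm behind the grasp point.
Start: joints at [1.016, 0.087, 1.371, -0, 1.684, -0.103], TCP at [0.24, 0.495, 0.206] pointing down, gripper open.
Joint ranges: [-3.1, 3.1], [-0.76, 2.03], [0.27, 2.55], [-1.08, 4.22], [0.17, 2.65], [-2.57, 2.57]. Speed limits (rad/s): [2.79, 2.79, 3.14, 3.14, 3.14, 3.14].

INTERFACE

Orientations are given as [roll, pitch, yaw] about the fixed x, y, z axes, in that order (R = Rz(yaw) Ry(pitch) Rx(roll)).
In Python, from bench import robot gives the robot as it stands. The module is installed in compiled form; this text tells all that it offers.
- The arm moves only by the tool move_arm, never from a script. Its argument "deltas" is one flat list of numbers, 7 for each row, row after row: the turn, a rotation vector about the tool's x, y, z in rad, then the shift along the tool's x, y, z in cm, then the closure, from -1 (fully open) to 1 (shut). A call has 1 to 8 rows; each row is the pose to reach, as a shift and turn from the pose commanded when the call began, along the tool's axes at that moment; what a row does not reach only later rows make up. A row lasts 1/10 s, in which the tool goes at most 50 mm and 8.59 degrees, less where a joint would pass 70% of its speed; a pose out of reach is approached as far as the arm can. A call with a gripper value outside its range is refused whole. The fingers move at their own pace and stop on an object; the grip force is fixed at half the most. Time passes only in rows, so rows that repeat a pose let the fingers close. It gives the time, the measured TCP pose, the force, the opening and the grip force at its end, in the units of the state.
- robot.get_obs(): the state, without advancing time (a new reading comes with each control period).
- robot.snapshot(name): name is "scene" or "top" or "wrist"; returns a dict with "image" (480x640x3 uint8, red, green, blue), "depth" (480x640 float32, m along the optical axis (not along the pixel's ray), 0 where there is no reading), "fov_y" (degrees; the focal length in pixels is half the picture's height over the tangent of half this angle, whatever the lens; pixels are square), "cx", "cy" (the principal point, pixels), "D" ([k1, k2, p1, p2, k3] as OpenCV has them; the pictures are not rectified), "origin" and "orientation" of the camera in the world; the wrist camera has in their place "T_tool_cam" (4x4, takes a point from camera to tool coordinates, whose origin is the TCP and whose axes are the flange's). Camera axes: x right, y up, looking along -z (the intrinsics and any distortion apply to the point x, -y, -z); pixel columns grow to the right and rows downward; lengths in m; the calibration is good to about 2 mm. A picture is of the moment at which its call begins: read the wrist's pose just before it.
- robot.close_job(): hands the job in; it is judged then, once.
The state is a dict: "time": time; "joint_positions": joint angles; "qvel": joint speeds; "joint_torque": joint torques, N m; "tool_pos": TCP position; "ee_rot": TCP orientation; "wrist_force": force on the tool from outside, world axes, zero at the start; "wrist_torque": the same for the moment, N m; "width": finger opening in m; "finger_force": force on a finger pad.
Only numpy, scipy, OpenCV 4.12 (cv2) and the standard library are available. Lean on these libraries where they do the work, as an engineer would, in place of code of your own. Each camera call takes 0.05 s, during which the arm holds its last target. There are 200 camera calls.

TASK

The rail under the rack of large headspace vials has to be wiped. Take that rack by its grip bar, draw it smoothly straight up out of the two sprung roller catches of its dock, keeping it level with all six vials in their places, and hold it still and level at least 10 cm above where it sat. Keep it there for three seconds and finish while still holding it up, carried by nothing but the gripper; leave the rack of small vials, the bottle, the jar and the wrench as they are.

Things in the scene. Friction and masses are not known exactly. Their poses are not given: they have to be found in the camera images.
- hs_rack_grip (a point): Centre of the grip bar of the white plastic rack to lift (six large vials in 2 by 4 cells). The bar joins two end posts, 116 mm apart, along this point's y; it is 14 mm thick in x, 20 mm high in z, its centre 108 mm above the rack's underside and 44 mm above the vial tops, with free room beside and under it. z points up when the rack is level.
- hs_rack: The same rack: 69 mm (x) by 128 mm (y, plus 6 mm end ribs), 118 mm tall, 0.24 to 0.39 kg plus the vials. Origin at the centre of the underside of its two runners, 14 mm above the work surface while docked; axes as for the grip point. The runners straddle the dock's rail, 1.5 mm to spare either side.
- hs_dock: The dock that rack sits on, fixed, turned up to 0.8 rad either way: dark grey plate 96 mm (x) by 200 mm (y), its top 14 mm above the work surface; origin at the centre of its underside, on the work surface. A steel rail, 24 mm wide, 12 mm high, 130 mm long, runs along y on the plate. A sprung catch stands at each end of the rail.
- hs_dock_catch_l (a joint): Angle of the catch at the dock's +y end (rad, 0 at rest, grows outwards, 0.1 as the rack passes). A steel arm 50 mm above the work surface, hinged at its foot, with a white roller that sits over a rounded rib on the rack's end. An upward pull of about 11 N on top of the weight (17 N in all at most) forces both rollers out; the ribs are past them 14 mm up, and the rail is left at 12 mm.
- hs_dock_catch_r (a joint): The same for the catch at the dock's -y end.
- small_dock: The other dock, identical, fixed; it may stand to the left or to the right of the first.
- small_rack_grip (a point): Centre of the grip bar of the other rack, same size and material, but filled with 28 small vials 12 mm across; docked the same way. To be left alone.
- small_rack: That other rack; origin at the centre of its underside.
- solvent_bottle: Loose amber glass bottle with black cap, 54 mm across, 115 mm tall, origin at the centre of its foot, beyond the docks. To be left alone.
- septa_jar: Loose white jar, 52 mm across, 50 mm tall, origin at the centre of its foot, to the left of the docks. To be left alone.
- wrench: Loose steel wrench, 140 mm long, lying to the right of the docks. To be left alone.
- vial0_mid (a point): Centre (half-way up) of large glass vial 1 of six in the rack to lift: 22.5 mm across, 46 mm tall, silver crimp cap; it stands loose in its square cell (25 mm wide, 28 mm deep, floor 18 mm above the rack's underside), its centre 41 mm above the rack's underside.
- vial1_mid (a point): Centre (half-way up) of large glass vial 2 of six in the rack to lift: 22.5 mm across, 46 mm tall, silver crimp cap; it stands loose in its square cell (25 mm wide, 28 mm deep, floor 18 mm above the rack's underside), its centre 41 mm above the rack's underside.
- vial2_mid (a point): Centre (half-way up) of large glass vial 3 of six in the rack to lift: 22.5 mm across, 46 mm tall, silver crimp cap; it stands loose in its square cell (25 mm wide, 28 mm deep, floor 18 mm above the rack's underside), its centre 41 mm above the rack's underside.
- vial3_mid (a point): Centre (half-way up) of large glass vial 4 of six in the rack to lift: 22.5 mm across, 46 mm tall, silver crimp cap; it stands loose in its square cell (25 mm wide, 28 mm deep, floor 18 mm above the rack's underside), its centre 41 mm above the rack's underside.
- vial4_mid (a point): Centre (half-way up) of large glass vial 5 of six in the rack to lift: 22.5 mm across, 46 mm tall, silver crimp cap; it stands loose in its square cell (25 mm wide, 28 mm deep, floor 18 mm above the rack's underside), its centre 41 mm above the rack's underside.
- vial5_mid (a point): Centre (half-way up) of large glass vial 6 of six in the rack to lift: 22.5 mm across, 46 mm tall, silver crimp cap; it stands loose in its square cell (25 mm wide, 28 mm deep, floor 18 mm above the rack's underside), its centre 41 mm above the rack's underside.
Not all that is in view belongs to the job. What is shaped like the small_rack but purple is not meant.

How it is judged:
On the way, in this order (a step that is already met when the one before it is completed fails the run):
1. The rack is drawn up out of both catches in the fingers, level (z of hs_rack in the frame of hs_dock above 0.032 m and angle between hs_rack_grip's own z axis and vertical below 0.2 rad and contact force between hs_rack and the fingers above 1.5 N), for 0.05 s.
2. The rack is held still and level at least 90 mm above its seat for 2 s (z of hs_rack in the frame of hs_dock above 0.104 m and angle between hs_rack_grip's own z axis and vertical below 0.1 rad and linear speed of hs_rack below 0.03 m/s and angular speed of hs_rack below 0.3 rad/s and contact force between hs_rack and the fingers above 1.5 N and contact force between hs_rack and hs_dock below 0.1 N and contact force between hs_rack and small_dock below 0.1 N and contact force between hs_rack and small_rack below 0.1 N and contact force between hs_rack and solvent_bottle below 0.1 N and contact force between hs_rack and septa_jar below 0.1 N and contact force between hs_rack and wrench below 0.1 N), for 2 s.
At the end, for the whole second after the job is handed in: The rack of large vials is gripped 90 mm or more above its seat, within 0.10 rad of level, slower than 0.03 m/s and 0.3 rad/s, touching no dock or other thing, its six vials in their cells; the other rack is within 10 mm and the bottle, jar and wrench within 20 mm of their starts (all of step 2 and z of vial0_mid in the frame of hs_rack between 0.03 and 0.055 m and z of vial1_mid in the frame of hs_rack between 0.03 and 0.055 m and z of vial2_mid in the frame of hs_rack between 0.03 and 0.055 m and z of vial3_mid in the frame of hs_rack between 0.03 and 0.055 m and z of vial4_mid in the frame of hs_rack between 0.03 and 0.055 m and z of vial5_mid in the frame of hs_rack between 0.03 and 0.055 m and distance of small_rack_grip from where it was at the start of the episode below 0.01 m and distance of each of solvent_bottle, septa_jar, wrench from where it was at the start of the episode below 0.02 m); the arm keeps its last pose, push and grip.
It fails at once if The loaded rack was tipped by more than 0.30 rad (angle between hs_rack_grip's own z axis and vertical above 0.3 rad).
It fails at once if The loaded rack was jerked or dropped (faster than 0.45 m/s) (linear speed of hs_rack above 0.45 m/s).
It fails at once if The rack of small vials was moved by more than 10 mm (distance of small_rack_grip from where it was at the start of the episode above 0.01 m).
It fails at once if The bottle, the jar or the wrench was moved by more than 20 mm (distance of any of solvent_bottle, septa_jar, wrench from where it was at the start of the episode above 0.02 m).
It also fails if it takes over 37 s, if anything falls off the work surface, if the arm or the gripper's body presses on something with over 40 N, if the wrist force passes 120 N, or if a joint passes its speed limit or range.

## Working session

There is one attempt and no reset: what is moved stays moved. The work goes in short steps, Python scripts to look and compute and a tool call to move; the robot and the scene stay as the last step left them, time stands still between calls to the robot, and variables do not carry over. Pictures are saved under pics/ and viewed, at most 10 in all, crops included, and the job is handed in when it is done.

Besides the shell and the picture viewer there is one more tool, called after ">>>" as name(argument=value, ...) on one line, values as JSON. move_arm: Moves the arm, as the interface text tells. Its arguments: {"type":"object","properties":{"deltas":{"type":"array","items":{"type":"number"}}},"required":["deltas"]}

```bash
mkdir -p pics; cat > h.py <<'E'
import numpy as np, cv2
from scipy.spatial.transform import Rotation as R
from bench import robot
def snap(name):
    o=robot.get_obs(); s=robot.snapshot(name)
    if name=="wrist":
        T=np.eye(4);T[:3,:3]=R.from_euler('xyz',o['ee_rot']).as_matrix();T[:3,3]=o['tool_pos']
        T=T@np.array(s['T_tool_cam'])
    else:
        T=np.eye(4);T[:3,3]=s['origin']
        q=np.array(s['orientation'])
        T[:3,:3]=q if q.shape==(3,3) else R.from_euler('xyz',q).as_matrix()
    f=240/np.tan(np.radians(s['fov_y'])/2)
    K=np.array([[f,0,s['cx']],[0,f,s['cy']],[0,0,1]])
    np.savez(name+'.npz',image=s['image'],depth=s['depth'],T=T,K=K,D=np.array(s['D'],float))
    return s
def rays(d,px):
    n=cv2.undistortPoints(np.array(px,float).reshape(-1,1,2),d['K'],d['D']).reshape(-1,2)
    return np.c_[n[:,0],-n[:,1],-np.ones(len(n))]
def pts(d,px):   # by depth
    r=rays(d,px); z=np.array([d['depth'][int(round(v)),int(round(u))] for u,v in px])
    return (r*z[:,None])@d['T'][:3,:3].T+d['T'][:3,3]
def onz(d,px,h): # ray to plane z=h
    r=rays(d,px)@d['T'][:3,:3].T; c=d['T'][:3,3]
    return c+r*((h-c[2])/r[:,2])[:,None]
E
python3 - <<'E'
from h import *
for n in("scene","top"):
    s=snap(n); cv2.imwrite(f'pics/{n}1.png',s['image'][...,::-1]); print(n,s['origin'],s['orientation'],s['fov_y'],s['D'])
print(robot.get_obs())
E
```

```text
scene [0.99396873 0.68708857 0.94523112] [ 0.74372827 -0.01056263  2.64376562] 50.32431661451248 [-0.11231014  0.          0.          0.          0.        ]
top [ 4.46280065e-01 -1.94971355e-04  1.35389893e+00] [ 0.13528773  0.00187102 -1.56622863] 43.83378851078092 [0.04543391 0.         0.         0.         0.        ]
{'time': 0.1, 'joint_positions': array([ 1.01588534e+00,  8.78858668e-02,  1.37207295e+00, -5.29230759e-05,
        1.68361293e+00, -1.03116747e-01]), 'qvel': array([ 0.00030679,  0.00079739, -0.00500591, -0.00035004, -0.00114975,
        0.00082746]), 'joint_torque': array([ 1.10408393e-03, -3.41252267e+01, -3.03302586e+01,  7.18775019e-02,
        3.03783605e-02, -9.65289382e-05]), 'tool_pos': array([0.23988801, 0.49438173, 0.20443393]), 'ee_rot': array([-3.13961866e+00, -1.51397190e-04,  2.68979236e+00]), 'wrist_force': array([-0.21384194,  0.0258917 ,  0.67556316]), 'wrist_torque': array([ 0.03917991, -0.00944303, -0.02656114]), 'finger_force': 0.0, 'width': 0.09386892240392805}
```

View pics/scene1.png

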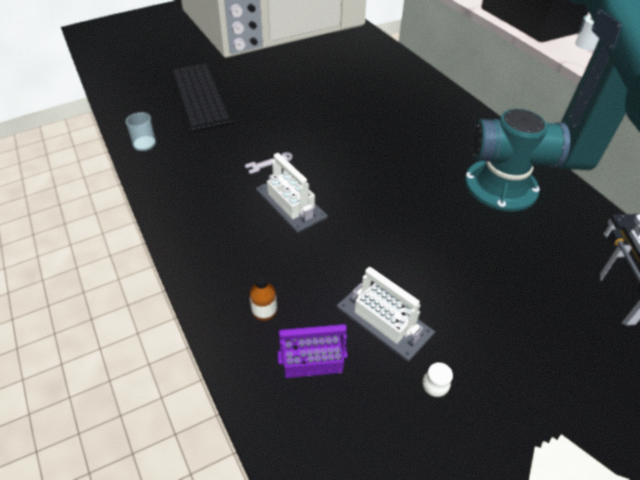

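View pics/top1.png

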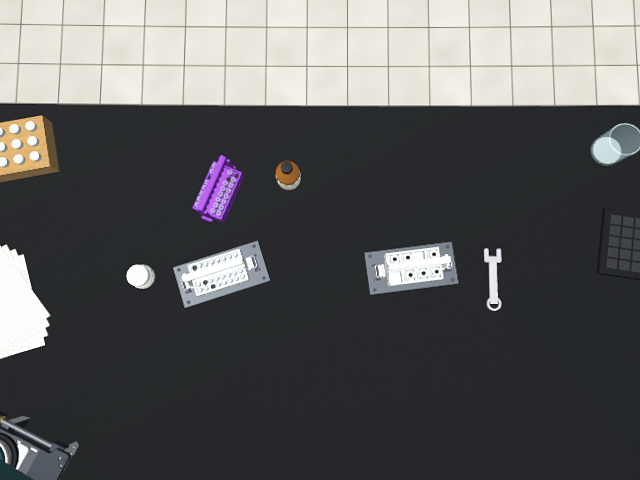

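The top view shows three candidates: a white rack with many small vials at (222,273), a white rack with a few large cells at (412,266), and a purple rack at (218,190). By the description I choose (412,266). I'll check it in an enlarged crop.

```bash
python3 - <<'E'
from h import *
d=np.load('top.npz'); im=d['image'][230:305,355:470,::-1]
cv2.imwrite('pics/crop1.png',cv2.resize(im,None,fx=6.9,fy=6.9,interpolation=cv2.INTER_CUBIC)[:600,:800])
# bar: points high 0.115..0.14 in crop by depth
uv=[(u,v) for v in range(230,305) for u in range(355,470) if d['depth'][v,u]>0]
p=pts(d,uv)
for lo,hi in((0.122,0.145),(0.005,0.022)):
    m=(p[:,2]>lo)&(p[:,2]<hi);q=p[m]
    r=cv2.minAreaRect(q[:,:2].astype(np.float32)*1000);print(m.sum(),q.mean(0),r,cv2.boxPoints(r))
E
```

```text
430 [ 0.56334813 -0.20348685  0.13134041] ((563.8642578125, -204.74246215820312), (14.619888305664062, 127.01378631591797), 7.545271873474121) [[ 548.27856 -142.74532]
 [ 564.95667 -268.65933]
 [ 579.44995 -266.73962]
 [ 562.77185 -140.82559]]
1840 [ 0.55975724 -0.19943307  0.01321445] ((567.5115966796875, -208.8806610107422), (168.0560302734375, 257.8922424316406), 0.24970825016498566) [[ 482.92242  -80.30197]
 [ 484.04633 -338.19177]
 [ 652.10077 -337.45935]
 [ 650.97687  -79.56955]]
```

View pics/crop1.png

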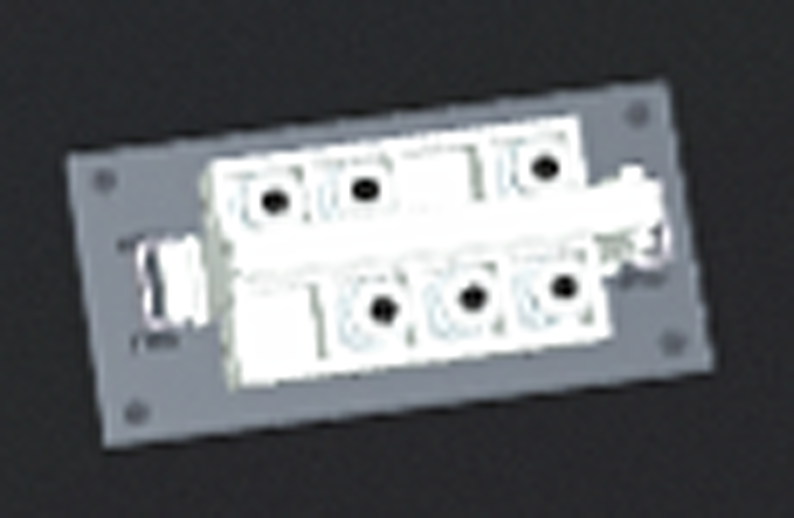

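The crop confirms it: a white rack with a 2×4 grid, holding six large vials (dark septa) and two empty cells. Its bar top is at z≈0.131, where 0.132 is expected. Next I'll compute the move to hover.

```bash
cat >> h.py <<'E'
def go(p,yaw):
    o=robot.get_obs(); M=R.from_euler('xyz',o['ee_rot'])
    t=R.from_euler('xyz',[np.pi,0,yaw])
    print('rotvec',(M.inv()*t).as_rotvec().round(3),'cm',(M.inv().apply(np.array(p)-o['tool_pos'])*100).round(2))
E
python3 -c "
from h import *
go([.563,-.204,.205],1.703)"
```

```text
rotvec [-0.002  0.001  0.987] cm [-5.956e+01 -4.872e+01  3.000e-02]
```

>>> move_arm(deltas=[0,0,0.06,-2,-1.6,0,-1,0,0,0.15,-5,-4.1,0,-1,0,0,0.25,-8.6,-7,0,-1,0,0,0.36,-12.4,-10,0,-1,0,0,0.47,-16.2,-13.2,0,-1,0,0,0.58,-20,-16.3,0,-1,0,0,0.69,-23.8,-19.5,0,-1,0,0,0.8,-27.6,-22.6,0,-1])

```text
time: 0.9
tool_pos: [0.3898, 0.1691, 0.2052]
ee_rot: [-3.142, -0.0, 1.886]
wrist_force: [-0.3, 0.1, -0.2]
width: 0.0942
finger_force: 0.0
```

```bash
python3 -c "
from h import *
go([.563,-.204,.205],1.703)"
```

```text
rotvec [-0.    -0.     0.183] cm [-4.084e+01  4.910e+00  1.000e-02]
```

>>> move_arm(deltas=[0,0,0.05,-3.5,0.4,0,-1,0,0,0.1,-7.5,0.9,0,-1,0,0,0.15,-12,1.4,0,-1,0,0,0.183,-16.5,2,0,-1,0,0,0.183,-21,2.5,0,-1,0,0,0.183,-25.5,3.1,0,-1,0,0,0.183,-30,3.6,0,-1,0,0,0.183,-33.5,4,0,-1])

```text
time: 1.7
tool_pos: [0.5331, -0.137, 0.2046]
ee_rot: [-3.14, -0.0, 1.705]
wrist_force: [-0.5, 1.3, 0.3]
width: 0.094
finger_force: 0.0
```

```bash
python3 -c "
from h import *
go([.563,-.204,.205],1.703)
s=snap('wrist'); cv2.imwrite('pics/w1.png',s['image'][...,::-1]);print(s['T_tool_cam'])"
```

```text
rotvec [-0.001 -0.     0.002] cm [-7.04  2.06 -0.05]
[[ 4.16349887e-04  9.62226940e-01  2.72248310e-01  7.88919896e-02]
 [ 9.99999528e-01 -6.39690847e-04  7.31604455e-04  1.18342635e-04]
 [ 8.78124269e-04  2.72247877e-01 -9.62226752e-01 -1.79304710e-01]
 [ 0.00000000e+00  0.00000000e+00  0.00000000e+00  1.00000000e+00]]
```

View pics/w1.png

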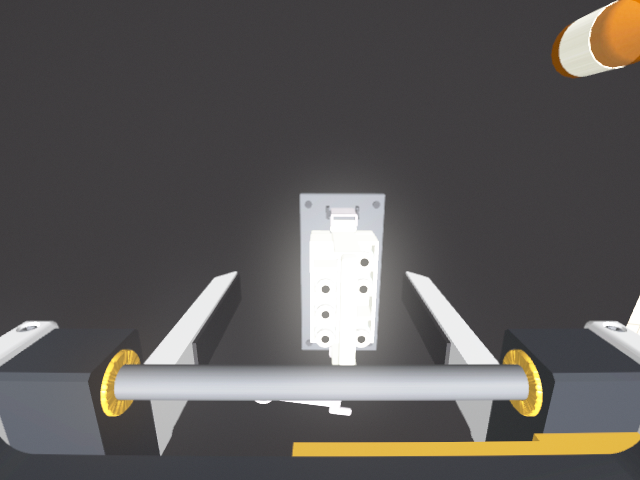

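The wrist view shows the six-vial rack upright and aligned in the picture, with its bar at u≈344 and v≈235–365. I'll measure the bar from wrist depth.

```bash
python3 - <<'E'
from h import *
d=np.load('wrist.npz')
uv=[(u,v) for v in range(190,364) for u in range(295,395) if d['depth'][v,u]>0]
p=pts(d,uv)
def rep(q):
    r=cv2.minAreaRect(q[:,:2].astype(np.float32)*1000);print(len(q),q.mean(0).round(4),r)
    c=np.linalg.svd(q[:,:2]-q[:,:2].mean(0))[2][0] if len(q)<3000 else 0;print(c)
rep(p[(p[:,2]>.124)&(p[:,2]<.15)])
rep(p[(p[:,2]>.009)&(p[:,2]<.019)])
E
```

```text
1772 [ 0.5625 -0.1877  0.1314] ((563.3959350585938, -192.43460083007812), (14.396339416503906, 100.11619567871094), 6.938662052154541)
[ 0.11977886 -0.9928006 ]
4499 [ 0.5544 -0.1697  0.0141] ((565.3151245117188, -206.15313720703125), (95.15416717529297, 199.2593994140625), 7.526752471923828)
0
```

```bash
python3 -c "
from h import *
go([.565,-.205,.205],1.700)"
```

```text
rotvec [-0.001  0.003  0.001] cm [-6.7   2.2  -0.11]
```

>>> move_arm(deltas=[0,0,0.001,-2.5,0.8,0,-1,0,0,0.001,-5,1.6,0,-1,0,0,0.001,-6.8,2.2,0,-1,0,0,0.001,-6.8,2.2,0.8,-1,0,0,0.001,-6.8,2.2,2.5,-1,0,0,0.001,-6.8,2.2,4.5,-1,0,0,0.001,-6.8,2.2,6,-1,0,0,0.001,-6.8,2.2,6,-1])

```text
time: 2.55
tool_pos: [0.5618, -0.1973, 0.1418]
ee_rot: [-3.136, -0.004, 1.706]
wrist_force: [-0.2, -0.3, 0.0]
width: 0.094
finger_force: 0.0
```

```bash
python3 - <<'E'
from h import *
go([.565,-.205,.103],1.700)
snap('wrist'); d=np.load('wrist.npz'); cv2.imwrite('pics/w2.png',d['image'][...,::-1])
E
```

```text
rotvec [-0.006 -0.004  0.007] cm [-0.83  0.23  3.88]
```

View pics/w2.png

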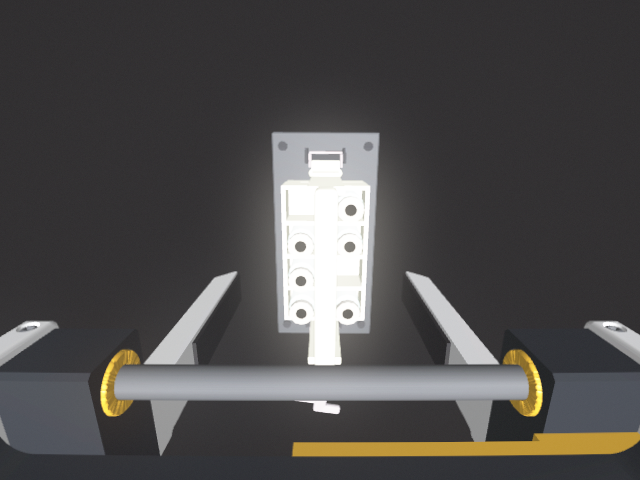

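The bar is at u≈326, between the fingers (midpoint u≈321), with clear room on both sides. Descending.

>>> move_arm(deltas=[0,0,0,0,0,1.5,-1,0,0,0,0,0,3,-1,0,0,0,0,0,3.9,-1,0,0,0,0,0,3.9,-1,0,0,0,0,0,3.9,-1])

```text
time: 3.1
tool_pos: [0.5637, -0.1989, 0.1061]
ee_rot: [-3.141, -0.0, 1.706]
wrist_force: [-0.2, 0.8, -0.7]
width: 0.0941
finger_force: 0.0
```

```bash
python3 - <<'E'
from h import *
go([.565,-.205,.103],1.700)
snap('wrist'); d=np.load('wrist.npz')
uv=[(u,v) for v in range(60,362) for u in range(250,405) if d['depth'][v,u]>0]
p=pts(d,uv)
def rep(q):
    print(len(q),q.mean(0).round(4),cv2.minAreaRect(q[:,:2].astype(np.float32)*1000))
rep(p[(p[:,2]>.126)&(p[:,2]<.14)])
rep(p[(p[:,2]>.009)&(p[:,2]<.019)])
E
```

```text
rotvec [-0.    -0.     0.006] cm [-0.62  0.04  0.31]
4608 [ 0.5626 -0.1832  0.1317] ((563.2141723632812, -187.5841827392578), (14.036185264587402, 90.37910461425781), 7.55647611618042)
8237 [ 0.5587 -0.1614  0.0142] ((565.265380859375, -206.09176635742188), (95.68571472167969, 199.2733154296875), 7.5718889236450195)
```

>>> move_arm(deltas=[0,0,0.003,-0.7,0.1,0.3,-1,0,0,0.003,-0.7,0.1,0.3,-1,0,0,0.003,-0.7,0.1,0.3,-0.3,0,0,0.003,-0.7,0.1,0.3,0.2,0,0,0.003,-0.7,0.1,0.3,0.5,0,0,0.003,-0.7,0.1,0.3,1,0,0,0.003,-0.7,0.1,0.3,1,0,0,0.003,-0.7,0.1,0.3,1])

```text
time: 3.95
tool_pos: [0.5658, -0.2057, 0.1035]
ee_rot: [3.142, -0.0, 1.703]
wrist_force: [0.6, -0.8, 0.1]
width: 0.0491
finger_force: 0.0
```

>>> move_arm(deltas=[0,0,0,0,0,0,1,0,0,0,0,0,0,1,0,0,0,0,0,0,1,0,0,0,0,0,0,1])

```text
time: 4.35
tool_pos: [0.5658, -0.2057, 0.1035]
ee_rot: [3.142, -0.0, 1.703]
wrist_force: [-0.1, 0.9, 0.2]
width: 0.0171
finger_force: 0.0
```

>>> move_arm(deltas=[0,0,0,0,0,0,1,0,0,0,0,0,0,1,0,0,0,0,0,0,1,0,0,0,0,0,0,1,0,0,0,0,0,0,1])

```text
time: 4.85
tool_pos: [0.5656, -0.2057, 0.1034]
ee_rot: [-3.141, -0.0, 1.703]
wrist_force: [-1.1, 0.0, -0.6]
width: 0.0138
finger_force: 30.0
```

The bar is gripped: 13.8 mm wide at 30 N. I'll draw it up slowly through the catches.

>>> move_arm(deltas=[0,0,0,0,0,-0.1,1,0,0,0,0,0,-0.3,1,0,0,0,0,0,-0.5,1,0,0,0,0,0,-0.7,1,0,0,0,0,0,-0.9,1,0,0,0,0,0,-1.1,1,0,0,0,0,0,-1.3,1,0,0,0,0,0,-1.5,1])

```text
time: 5.65
tool_pos: [0.5663, -0.206, 0.1201]
ee_rot: [3.139, 0.001, 1.703]
wrist_force: [0.6, -1.0, -5.0]
width: 0.0141
finger_force: 30.0
```

```bash
python3 - <<'E'
from h import *
snap('wrist'); d=np.load('wrist.npz'); print(robot.get_obs()['tool_pos'])
uv=[(u,v) for v in range(60,362) for u in range(290,350) if d['depth'][v,u]>0]
p=pts(d,uv); q=p[(p[:,2]>.12)&(p[:,2]<.17)]; print(len(q)); 
c=q.mean(0); print(c, np.linalg.svd(q-c)[2][2] if len(q)<6000 else 0, np.percentile(q[:,2],[5,50,95]))
E
```

```text
[ 0.56630842 -0.20596834  0.12011529]
6880
[ 0.56352601 -0.1861449   0.14769996] 0 [0.13059834 0.14850929 0.1613015 ]
```

There's no slip: the bar top rose together with the tool, and the weight reads about 5 N. I'll keep raising.

>>> move_arm(deltas=[0,0,0,0,0,-0.4,1,0,0,0,0,0,-1,1,0,0,0,0,0,-1.8,1,0,0,0,0,0,-2.6,1,0,0,0,0,0,-3.4,1,0,0,0,0,0,-4.2,1,0,0,0,0,0,-5,1,0,0,0,0,0,-5.8,1])

```text
time: 6.5
tool_pos: [0.5658, -0.2058, 0.1772]
ee_rot: [3.141, 0.0, 1.703]
wrist_force: [0.3, -0.5, -5.0]
width: 0.0137
finger_force: 30.0
```

>>> move_arm(deltas=[0,0,0,0,0,-0.8,1,0,0,0,0,0,-1.6,1,0,0,0,0,0,-2.4,1,0,0,0,0,0,-3.2,1,0,0,0,0,0,-4,1,0,0,0,0,0,-4.6,1,0,0,0,0,0,-5,1,0,0,0,0,0,-5.2,1])

```text
time: 7.3
tool_pos: [0.5659, -0.2058, 0.229]
ee_rot: [3.141, 0.0, 1.703]
wrist_force: [0.2, 0.2, -4.5]
width: 0.014
finger_force: 30.0
```

```bash
python3 - <<'E'
from h import *
for n in('wrist','scene'): snap(n)
print(robot.get_obs()['tool_pos'],robot.get_obs()['ee_rot'])
a=cv2.resize(np.load('wrist.npz')['image'],(480,360)); b=np.load('scene.npz')['image'][80:330,180:510]
b=cv2.resize(b,(480,360)); cv2.imwrite('pics/l1.png',cv2.resize(np.hstack([a,b]),(800,300))[...,::-1])
d=np.load('wrist.npz')
uv=[(u,v) for v in range(60,362) for u in range(310,335) if d['depth'][v,u]>0]
p=pts(d,uv); h=np.median(p[:,2][p[:,2]>.23]);q=p[abs(p[:,2]-h)<.006];c=q.mean(0)
print(len(q),h,c,np.linalg.svd(q-c)[2][2] if len(q)<6000 else 0)
E
```

```text
[ 0.56582385 -0.20578145  0.22864548] [3.14130923e+00 6.43264773e-05 1.70273798e+00]
4501 0.25753496646438323 [ 0.56377753 -0.18651875  0.25751593] [0.01907093 0.00316946 0.99981311]
```

View pics/l1.png

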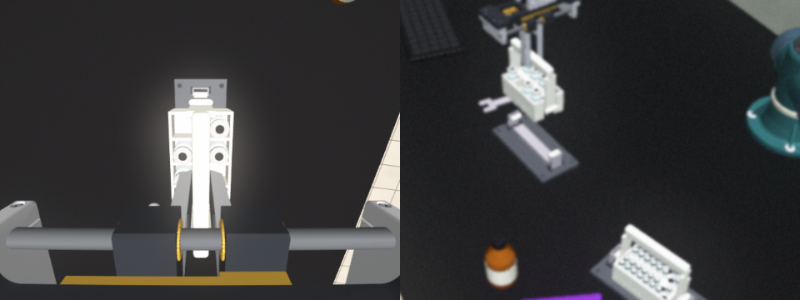

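The rack hangs level, with a tilt of about 0.02 rad, and sits 125 mm above its seat. The vials in view are in their cells, and the dock is clear below. Now I'll hold it for more than 3 s.

>>> move_arm(deltas=[0,0,0,0,0,0,1,0,0,0,0,0,0,1,0,0,0,0,0,0,1,0,0,0,0,0,0,1,0,0,0,0,0,0,1,0,0,0,0,0,0,1,0,0,0,0,0,0,1,0,0,0,0,0,0,1])

```text
time: 8.2
tool_pos: [0.5658, -0.2057, 0.2285]
ee_rot: [3.142, -0.0, 1.703]
wrist_force: [0.0, 0.2, -4.1]
width: 0.0141
finger_force: 30.0
```

>>> move_arm(deltas=[0,0,0,0,0,0,1,0,0,0,0,0,0,1,0,0,0,0,0,0,1,0,0,0,0,0,0,1,0,0,0,0,0,0,1,0,0,0,0,0,0,1,0,0,0,0,0,0,1,0,0,0,0,0,0,1])

```text
time: 9.0
tool_pos: [0.5658, -0.2057, 0.2285]
ee_rot: [3.141, -0.0, 1.703]
wrist_force: [-0.0, 0.4, -4.4]
width: 0.0141
finger_force: 30.0
```

>>> move_arm(deltas=[0,0,0,0,0,0,1,0,0,0,0,0,0,1,0,0,0,0,0,0,1,0,0,0,0,0,0,1,0,0,0,0,0,0,1,0,0,0,0,0,0,1,0,0,0,0,0,0,1,0,0,0,0,0,0,1])

```text
time: 9.8
tool_pos: [0.5658, -0.2057, 0.2285]
ee_rot: [3.142, -0.0, 1.703]
wrist_force: [0.2, -0.1, -4.9]
width: 0.0138
finger_force: 30.0
```

>>> move_arm(deltas=[0,0,0,0,0,0,1,0,0,0,0,0,0,1,0,0,0,0,0,0,1,0,0,0,0,0,0,1,0,0,0,0,0,0,1,0,0,0,0,0,0,1,0,0,0,0,0,0,1,0,0,0,0,0,0,1])

```text
time: 10.6
tool_pos: [0.5658, -0.2057, 0.2285]
ee_rot: [3.142, -0.0, 1.703]
wrist_force: [-0.5, -1.2, -4.5]
width: 0.0137
finger_force: 30.0
```

>>> move_arm(deltas=[0,0,0,0,0,0,1,0,0,0,0,0,0,1,0,0,0,0,0,0,1,0,0,0,0,0,0,1])

```text
time: 11.0
tool_pos: [0.5658, -0.2058, 0.2285]
ee_rot: [3.142, -0.0, 1.703]
wrist_force: [0.4, 0.5, -4.6]
width: 0.0135
finger_force: 30.0
```

```bash
python3 -c "
from bench import robot
o=robot.get_obs();print(o['time'],o['tool_pos'],o['finger_force'],o['width'])
print(robot.close_job())"
```

```text
11.0 [ 0.56576475 -0.20575005  0.22845847] 29.998855590820312 0.013489522115171357
the job is handed in; nothing more can be done
None
```

The large-vial rack was drawn straight up out of both catches, held still and level about 125 mm above its seat for over 3 s, and handed in at 11.0 s still gripped at 30 N; no verdict was returned.

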